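Stand the bottle brush in its crock bristles-up to dry

ROBOT

A 7-joint arm with a two-finger parallel gripper is mounted at the origin on the work surface. World frame = base frame: x ahead of the robot, y to its left, z up, the work surface at z = 0. Lengths are in mm, angles in rad, forces in N, time in s.
With the tool pointing down it reaches from about 425 to 825 mm from the base axis. Payload 3.6 kg.
Tool frame: the origin (TCP) lies on the mounting face of the last link; the fingertips stand 173 mm ahead of it and the grasp point (between the pads) lies 155 mm ahead of it (r.tips_ahead is the distance from the TCP to the fingertips, in mm); z points along the fingers, y is the line along which they close (so a half turn about z gives the same grasp; the last joint's range is limited). The gripper opens to 85 mm and grips with 20 to 120 N. Pads are 22 mm wide; open, the fingers measure 114 mm over their backs; the gripper's body (76 mm by 85 mm) begins 54 mm behind the grasp point. The pads swing forward as they close: fully open they stand 13 mm farther back than shut.
Start: joints at [-1.224, 0.615, -0.013, 1.423, 0.008, 1.103, -0.04], TCP at [236.721, 605.342, 404.697] pointing down, gripper open.
Joint ranges: [-3.12, 3.12], [-0.3, 2.06], [-1.34, 1.32], [0.26, 2.42], [-1.36, 4.5], [0.01, 1.98], [-2.84, 2.84]. Speed limits (rad/s): [2.79, 2.79, 3.14, 3.14, 3.14, 3.14, 3.14].

INTERFACE

Orientations are given as [roll, pitch, yaw] about the fixed x, y, z axes, in that order (R = Rz(yaw) Ry(pitch) Rx(roll)).
In Python, from rig import r, grab_frame gives the robot as it stands. The module is installed in compiled form; this text tells all that it offers.
- The arm moves only by the tool step_arm, never from a script. Its argument "targets" is one flat list of numbers, 7 for each row, row after row: the opening, from -1 (shut) to 1 (fully open), then the shift along the world's x, y, z in units of 50 mm (1.0 is 50 mm), then the turn, a rotation vector about the world's x, y, z in units of 5 degrees (1.0 is 5 degrees). In form: [grip, tx, ty, tz, wx, wy, wz, grip, tx, ty, tz, wx, wy, wz, ...]. A call has 1 to 5 rows; each row is the pose to reach, as a shift and turn from the pose commanded when the call began; what a row does not reach only later rows make up. A row lasts 1/8 s, in which the tool goes at most 62.5 mm and 10.7 degrees, less where a joint would pass 70% of its speed; a pose out of reach is approached as far as the arm can. A call with a gripper value outside its range is refused whole. The fingers move at their own pace and stop on an object; "squeeze" is the grip in N (left out, the last holds). Time passes only in rows, so rows that repeat a pose let the fingers close. It gives the time, the measured TCP pose, the force, the opening and the grip force at its end, in the units of the state.
- r.state(): the state, without advancing time (a new reading comes with each control period).
- grab_frame(name): name is "scene" or "top" or "wrist"; returns a dict with "pixels" (384x512x3 uint8, red, green, blue), "fx", "fy", "cx", "cy" (pixels), "view" (4x4, takes a point from world to camera coordinates). Camera axes: x right, y down, z forward; pixel columns grow to the right and rows downward; lengths in mm; the calibration is good to about 2 mm. A picture is of the moment at which its call begins. There is no depth.
- r.finish_job(): hands the job in; it is judged then, once.
The state is a dict: "time": time; "joints": joint angles; "qvel": joint speeds; "joint_torque": joint torques, N m; "tool_pos": TCP position; "eef_rot": TCP orientation; "wrist_force": force on the tool from outside, world axes, zero at the start; "moment": the same for the moment, N m; "width": finger opening in mm; "gripper_force": force on a finger pad.
Only numpy, scipy, OpenCV 4.12 (cv2) and the standard library are available. Lean on these libraries where they do the work, as an engineer would, in place of code of your own. Each camera call takes 0.05 s, during which the arm holds its last target. There are 200 camera calls.

TASK

One bottle brush was put back in its crock the wrong way, bristles down. Pull it out, turn it end for end (the cradle is there to lay it on while you change your grip) and lower it, still held, back into the same crock handle-down, so that its handle end stands on the crock's floor and the bristles are up in the air to dry. Let go of it, and leave the other brush, the bottle and the beaker where they are.

Things in the scene. Friction and masses are not known exactly. Their poses are not given: they have to be found in the camera images.
- brush_mid (a point): The brush to turn: round, 200 mm long, about 60 g: wooden handle 18 mm thick, 130 mm long, then a stiff black bristle head 34 mm thick, 70 mm long (grip it like a solid). Point: half-way along, on the axis; z runs from handle end to bristles. Balance point 97 mm from the handle end. Starts bristles-down in the crock, leaning about 30 degrees in any direction, handle against the rim.
- brush_handle_end (a point): Centre of the free end face of that brush's handle; z along the brush towards the bristles.
- brush_head (a point): Centre of that brush's bristle head, on its axis, 165 mm from the handle end and 35 mm from the bristle tip; z along the brush towards the bristle tip.
- crock: The crock of that brush: a straight round white pot fixed to the bench, 105 mm high, outer diameter 86, inner 76, floor 6 mm thick. Origin: centre of its underside, z up. It looks like crock2; the bristles-down brush marks it. To draw the 34 mm head through the 76 mm mouth, bring the brush more upright and towards the middle.
- crock2: A second, identical fixed crock, in which the other brush stands the right way up; leave it be. Origin at the centre of its underside, z up.
- spare_mid (a point): The other brush, same as the first, standing handle-down in crock2, leaning about 30 degrees in any direction; its top is up to 185 mm above the bench and 75 mm to the side of crock2's centre. Point: half-way along its length; z runs from handle end to bristles. Do not disturb it.
- cradle_line (a point): Fixed cradle to lay a brush on, level: base 150 x 70 x 10 mm and two upright steel Vs, 8 mm thick, 52 mm either side of this point along x, 48 mm wide at the mouth, tips 91 mm and V bottom 67 mm above the bench. Point: midway, where a lying handle's axis rests, 80 mm up; x along it, z up. With the handle's middle (65 mm from its end) here, the brush lies stably either way round, head overhanging.
- bottle_mid (a point): Amber reagent bottle, loose, 60 mm in diameter and 125 mm high, standing on the bench; the point is at its centre, half-way up. Leave it where it is.
- beaker_mid (a point): Glass beaker, loose, 70 mm in diameter and 90 mm high, standing on the bench; the point is at its centre, half-way up. Leave it where it is. (A fixed laboratory balance, 76 mm high, stands beyond the beaker and bottle, from 740 mm ahead of the robot on.)
Not all that is in view belongs to the job. What is shaped like the part that bears brush_mid but blue or purple is not meant.

How it is judged (in metres and radians):
On the way, in this order (a step that is already met when the one before it is completed fails the run):
1. the brush is pulled clear of the crock (its bristle head wholly above the rim or well to the side) ((z of brush_head in the frame of crock above 0.145 m or horizontal distance between brush_head and crock above 0.1 m)), for 0.1 s.
2. still held in the gripper, its handle end is lowered deep into the same crock, bristles up (z of brush_handle_end in the frame of crock below 0.06 m and horizontal distance between brush_handle_end and crock below 0.038 m and z of brush_head in the frame of crock above 0.11 m and contact force between the fingers and brush above 0.5 N), for 0.1 s.
At the end, for the whole second after the job is handed in: The brush stands by itself in its own crock handle-down: handle end within 20 mm of the height of the crock's underside (that is, on its 6 mm floor) and inside the wall, centre of the bristle head more than 110 mm above the crock's underside, released and at rest (z of brush_handle_end in the frame of crock below 0.02 m and horizontal distance between brush_handle_end and crock below 0.038 m and z of brush_head in the frame of crock above 0.11 m and linear speed of brush below 0.03 m/s and contact force between the fingers and brush below 0.05 N); the robot touches nothing.
It fails at once if the other brush is disturbed (moved more than 25 mm) (distance of spare_mid from where it was at the start of the episode above 0.025 m).
It fails at once if the bottle is moved more than 25 mm or tipped (distance of bottle_mid from where it was at the start of the episode above 0.025 m).
It fails at once if the beaker is moved more than 25 mm or tipped (distance of beaker_mid from where it was at the start of the episode above 0.025 m).
It also fails if it takes over 72 s, if anything falls off the work surface, if the arm or the gripper's body presses on something with over 40 N, if the wrist force passes 120 N, or if a joint passes its speed limit or range.

## Working session

There is one attempt and no reset: what is moved stays moved. The work goes in short steps, Python scripts to look and compute and a tool call to move; the robot and the scene stay as the last step left them, time stands still between calls to the robot, and variables do not carry over. Pictures are saved under pics/ and viewed, at most 10 in all, crops included, and the job is handed in when it is done.

Besides the shell and the picture viewer there is one more tool, called after "Emit:" as name(argument=value, ...) on one line, values as JSON. step_arm: Moves the arm, as the interface text tells. Its arguments: {"type":"object","properties":{"targets":{"type":"array"},"squeeze":{"type":"number"}},"required":["targets"]}

```bash
mkdir -p pics
python3 - <<'E'
from rig import r, grab_frame
import cv2,numpy as np
for n in("scene","top"):
    f=grab_frame(n); cv2.imwrite(f"pics/{n}0.png",f["pixels"][:,:,::-1]); print(n,f["fx"],f["cx"],f["cy"],np.round(f["view"],3).tolist())
    np.savez(f"pics/{n}0.npz",**f)
print(r.state())
E
```

```text
scene 441.5891216557129 252.0957281803218 193.43204552871913 [[0.634, 0.774, 0.002, -340.875], [0.516, -0.421, -0.745, -145.869], [-0.576, 0.473, -0.667, 1671.679], [0.0, 0.0, 0.0, 1.0]]
top 352.24952807536465 255.91367085532954 196.25592304245794 [[-0.006, -1.0, -0.006, 32.988], [-0.969, 0.007, -0.247, 549.954], [0.247, 0.005, -0.969, 994.24], [0.0, 0.0, 0.0, 1.0]]
{'time': 0.1, 'joints': array([-1.22447688,  0.61584504, -0.01262234,  1.42476096,  0.00815867,
        1.10337002, -0.04042019]), 'qvel': array([ 0.00024419, -0.00252536, -0.00097705, -0.00487316,  0.00018463,
        0.00151052,  0.0013554 ]), 'joint_torque': array([ 1.05503070e-03, -4.70386398e+01,  2.60099061e-01, -1.71571881e+01,
        1.00529753e-02,  5.90365686e-03, -1.30845574e-06]), 'tool_pos': array([236.64294665, 605.08853612, 403.63147829]), 'eef_rot': array([-3.13926160e+00,  7.79956392e-05,  2.76885001e+00]), 'wrist_force': array([-0.04354003, -0.35446767,  0.5889778 ]), 'moment': array([-0.05604653, -0.06247214,  0.01629108]), 'gripper_force': 0.0, 'width': 85.45481918417686}
```

View pics/scene0.png

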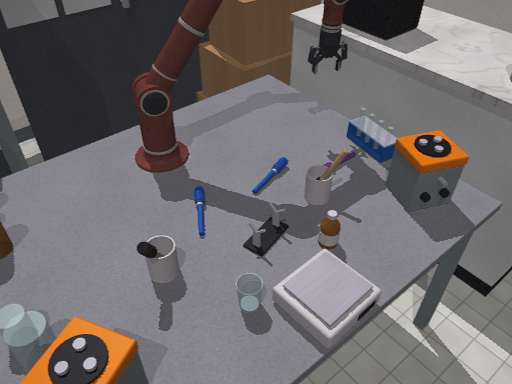

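View pics/top0.png

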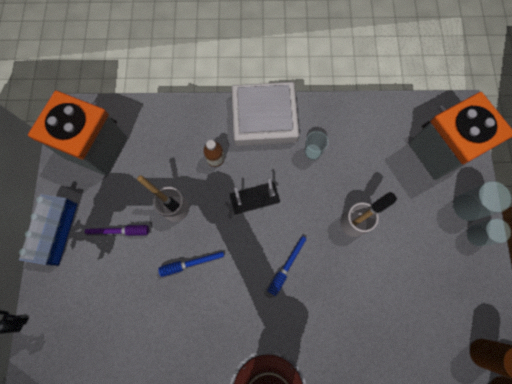

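The scene shows these candidates. In the top view:
- Brush with the wooden handle up in a crock: handle (150,188), crock (168,201). This is the target.
- Brush with black bristles up in a crock: (370,210). This is the spare.
- Blue brushes at (190,264) and (287,265), and a purple one at (118,230). These are decoys.

The cradle is at (254,197), the bottle at (213,152) and the beaker at (316,142).

```bash
cat > h.py <<'E'
import numpy as np,cv2
def load(n): return dict(np.load(f"pics/{n}.npz"))
def ray(f,u,v):
    V=f["view"]; R=V[:3,:3]; o=-R.T@V[:3,3]
    d=R.T@np.array([(u-f["cx"])/f["fx"],(v-f["cy"])/f["fy"],1]); return o,d/np.linalg.norm(d)
def onz(f,u,v,z):
    o,d=ray(f,u,v); return o+d*(z-o[2])/d[2]
def tri(f,p,g,q):
    a,d=ray(f,*p); b,e=ray(g,*q)
    s=np.linalg.lstsq(np.c_[d,-e],b-a,rcond=None)[0]
    x,y=a+d*s[0],b+e*s[1]; return (x+y)/2,np.linalg.norm(x-y)
def proj(f,P):
    c=f["view"][:3,:3]@np.array(P,float)+f["view"][:3,3]; return np.array([f["cx"]+f["fx"]*c[0]/c[2],f["cy"]+f["fy"]*c[1]/c[2]])
E
python3 - <<'E'
from h import *
s,t=load("scene0"),load("top0")
a=cv2.resize(t["pixels"][160:230,120:220],(800,560),interpolation=cv2.INTER_CUBIC)[:, :400*2]
b=cv2.resize(s["pixels"][140:215,290:380],(480,400),interpolation=cv2.INTER_CUBIC)
a=cv2.resize(t["pixels"][170:220,130:190],(320,267),interpolation=cv2.INTER_CUBIC)
c=np.zeros((400,800,3),np.uint8);c[:267,:320]=a;c[:,320:]=b
cv2.imwrite("pics/crop.png",c[:,:,::-1])
for n,f,(x0,y0,x1,y1) in(("t",t,(125,165,200,225)),("s",s,(295,140,362,210))):
    p=f["pixels"].astype(int);R,G,B=p[...,0],p[...,1],p[...,2]
    m=((R-B>50)&(R>90)).astype(np.uint8); k=np.zeros_like(m);k[y0:y1,x0:x1]=1;m&=k
    n_,l,st,ce=cv2.connectedComponentsWithStats(m)
    for i in range(1,n_):
        if st[i,4]>20:
            q=np.argwhere(l==i)[:,::-1].astype(float); c0=q.mean(0); w,v=np.linalg.eigh(np.cov(q.T)); d=v[:,1]; pr=(q-c0)@d
            print(n,st[i],c0, c0+d*pr.min(),c0+d*pr.max())
E
```

```text
t [138 176  19  16  73] [145.84931507 183.61643836] [155.31674507 191.79128887] [138.57440846 177.33476804]
s [329 150  19  19  42] [338.64285714 157.19047619] [345.10226924 150.09307622] [328.89334646 167.90293358]
```

View pics/crop.png

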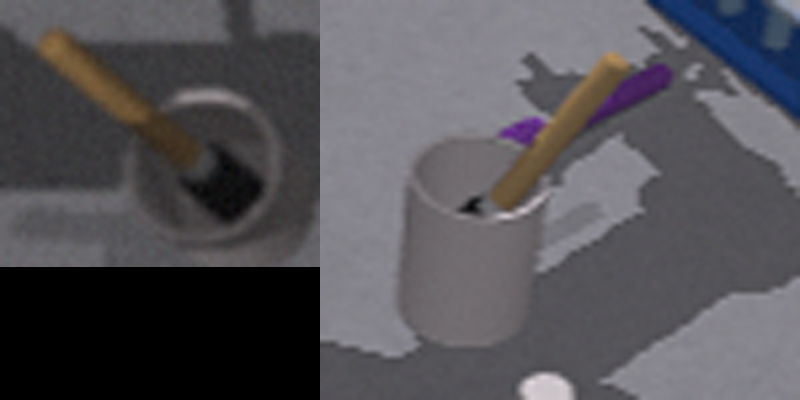

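The crop confirms the target: wooden handle up, black bristles inside the crock. The purple brush lies behind it. The handle end is at about top (139.8,178.3) and scene (345.3,151.6), and the crock rim centre is at top (168,201) and scene (320,173).

Run:
```python
from h import *
np.set_printoptions(precision=1,suppress=True)
s,t=load("scene0"),load("top0")
print("rim",onz(t,168,201,105),onz(s,320.2,173.4,105),tri(t,(168,201),s,(320.2,173.4)))
print("hend",tri(t,(139.8,178.3),s,(345.3,151.6)))
print("neck",tri(t,(168.4,200),s,(290+170/5.333,140+203/5.333)))
print("rim2",onz(t,363,217,105), "bottle cap",onz(t,210,144,125),"beaker",onz(t,316,136,90))
p=t["pixels"].astype(int).sum(2)
k=np.zeros(p.shape,np.uint8);k[170:225,222:290]=1
m=((p<75)&(k>0)).astype(np.uint8)
n,l,st,ce=cv2.connectedComponentsWithStats(m);i=1+st[1:,4].argmax()
rc=cv2.minAreaRect(np.argwhere(l==i)[:,::-1].astype(np.float32));print(rc,st[i])
for q in cv2.boxPoints(rc):print(q,onz(t,*q,10))
print(onz(t,*rc[0],10))
c=np.zeros((440,800,3),np.uint8)
c[:,:400]=cv2.resize(t["pixels"][170:225,230:280],(400,440),interpolation=cv2.INTER_CUBIC)
c[:,400:]=cv2.resize(s["pixels"][200:255,240:290],(400,440),interpolation=cv2.INTER_CUBIC)
cv2.imwrite("pics/crop2.png",c[:,:,::-1])
```

```text
rim [528.7 284.9 105. ] [539.4 282.6 105. ] (array([532. , 288.9,  96.2]), np.float64(3.9358047839103167))
hend (array([574.7, 345.9, 182.3]), np.float64(1.4740296784594087))
neck (array([539. , 292.2,  79.4]), np.float64(3.649398686674207))
rim2 [ 477.4 -277.2  105. ] bottle cap [697.  164.5 125. ] beaker [ 735.4 -157.4   90. ]
((236.00003051757812, 204.50003051757812), (21.920310974121094, 12.020814895629883), 45.0) [231 194  18  20  94]
[224. 201.] [550.4 131.3  10. ]
[232.5 192.5] [578.1 104.5  10. ]
[248. 208.] [527.   54.9  10. ]
[239.5 216.5] [499.8  81.7  10. ]
[538.7  93.   10. ]
```

View pics/crop2.png

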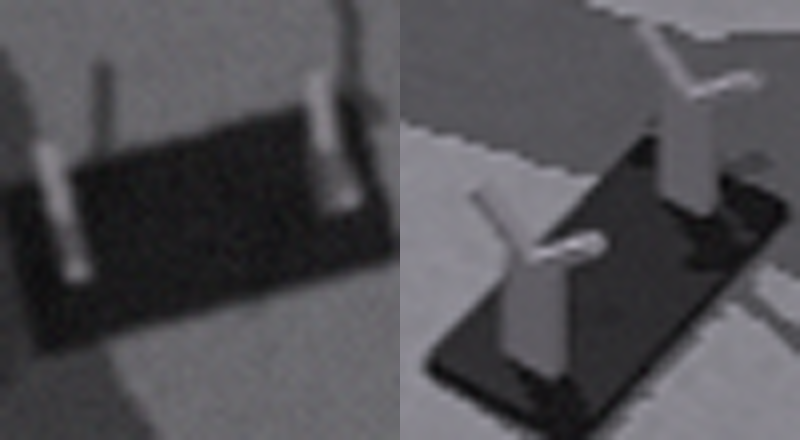

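The crop shows the cradle's two Vs. In top pixels, the left V runs (235.9,188.8)–(239.8,204.0) and the right one (269.6,180.3)–(273.4,194.6). In the scene view, the V bottoms are at about (255.6,232.2) and (276.3,211.5).

```bash
cat >> h.py <<'E'
from scipy.spatial.transform import Rotation as Ro
np.set_printoptions(precision=2,suppress=True)
def frame(az,tilt):
    "tool z: horizontal part along azimuth az(deg), tilt deg from down; y at az-90"
    a,t=np.radians([az,tilt]); l=np.array([np.cos(a),np.sin(a),0])
    z=l*np.sin(t)-np.array([0,0,np.cos(t)]); y=np.array([np.sin(a),-np.cos(a),0])
    return np.c_[np.cross(y,z),y,z]
def goto(P,az,tilt,back=0):
    "print shift/turn units to bring grasp point to P, less back mm along tool z"
    from rig import r
    s=r.state(); R=frame(az,tilt); T=np.array(P,float)-(155+back)*R[:,2]
    w=(Ro.from_matrix(R)*Ro.from_euler("xyz",s["eef_rot"]).inv()).as_rotvec()
    print("T",T,"shift",(T-s["tool_pos"])/50,"turn",np.degrees(w)/5,"rows>=",max(np.linalg.norm(T-s["tool_pos"])/62.5,np.degrees(np.linalg.norm(w))/10.7),"j",s["joints"])
E
python3 - <<'E'
from h import *
s,t=load("scene0"),load("top0")
L,Rr=onz(t,237.75,196.4,91),onz(t,271.6,187.5,91); print("tips mid",L,Rr,(L+Rr)/2,np.linalg.norm(L-Rr))
a,b=onz(s,255.6,232.2,67),onz(s,276.3,211.5,67); print("scene V",a,b,(a+b)/2,np.linalg.norm(a-b))
d=Rr-L; print("az",np.degrees(np.arctan2(d[1],d[0])))
H=np.array([574.7,345.9,182.3]); N=np.array([535,289,79.4]); b=(N-H)/np.linalg.norm(N-H); print(b, H+52*b)
goto(H+52*b,56,24,100)
E
```

```text
tips mid [544.52  82.93  91.  ] [571.07 -17.52  91.  ] [557.79  32.7   91.  ] 103.89456864919414
scene V [579.89 -21.26  67.  ] [553.4   82.73  67.  ] [566.65  30.74  67.  ] 107.30912888255082
az -75.19497318885122
[-0.32 -0.46 -0.83] [558.07 322.06 139.18]
T [500.07 236.07 372.14] shift [ 5.27 -7.38 -0.63] turn [  5.26   1.61 -20.2 ] rows>= 9.781538222846846 j [-1.22  0.62 -0.01  1.42  0.01  1.1  -0.04]
```

Emit:
step_arm(targets=[1, 0.53, -0.74, 0.1, 0.53, 0.16, -2, 1, 1.1, -1.5, 0.2, 1.05, 0.32, -4, 1, 1.6, -2.2, 0.2, 1.6, 0.5, -6, 1, 2.1, -3, 0.2, 2.1, 0.64, -8, 1, 2.64, -3.7, 0.2, 2.63, 0.8, -10.1])

```text
time: 0.72
tool_pos: [369.3, 418.7, 414.4]
eef_rot: [3.038, -0.208, 1.89]
wrist_force: [-0.0, 0.3, -0.5]
width: 85.5
gripper_force: 0.0
```

Emit:
step_arm(targets=[1, 0.53, -0.74, -0.1, 0.53, 0.16, -2, 1, 1.1, -1.5, -0.2, 1.05, 0.32, -4, 1, 1.6, -2.2, -0.5, 1.6, 0.5, -6, 1, 2.1, -3, -0.8, 2.1, 0.64, -8, 1, 2.64, -3.7, -0.8, 2.63, 0.8, -10.1])

```text
time: 1.35
tool_pos: [500.8, 233.5, 373.0]
eef_rot: [3.141, -0.416, 0.974]
wrist_force: [-0.1, 0.1, 1.1]
width: 84.8
gripper_force: 0.0
```

Run:
```python
from h import *
from rig import r,grab_frame
goto([558.1,322.1,139.2],56,24,100)
f=grab_frame("wrist"); np.savez("pics/w1.npz",**f); cv2.imwrite("pics/w1.png",f["pixels"][:,:,::-1])
H=np.array([574.7,345.9,182.3]);print(proj(f,H),proj(f,[533,285,105]))
```

```text
T [500.1  236.11 372.15] shift [-0.01  0.05 -0.02] turn [ 0.03 -0.02  0.04] rows>= 0.045583891289403676 j [-0.59  0.45  0.24  1.89 -0.66  0.55 -0.46]
[253.98 139.29] [254.66 256.56]
```

View pics/w1.png

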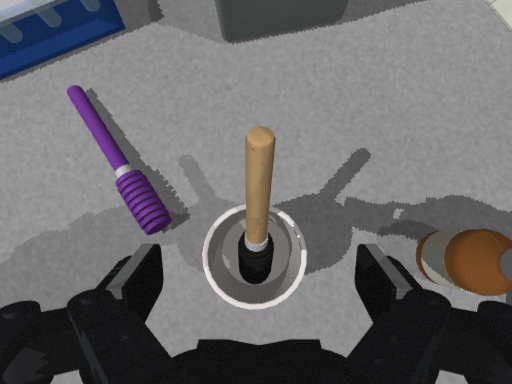

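The wrist view shows the wooden handle centred between the fingers. Its end is at (260,136), the neck at (257,235) and the rim centre at (254.5,256.5), against a prediction of (254.7,256.6). The crock centre is therefore (533,285).

Run:
```python
from h import *
f,t,s=load("w1"),load("top0"),load("scene0")
print(tri(f,(260,136),t,(139.8,178.3)),tri(f,(260,136),s,(345.3,151.6)),onz(f,260,136,182))
H=onz(f,260,136,182.)
print("neck",onz(f,257,240,76),onz(f,257,240,72))
N=onz(f,257,240,73);b=(N-H);print(np.linalg.norm(b));b/=np.linalg.norm(b);print(b,np.degrees(np.arctan2(-b[1],-b[0])),np.degrees(np.arccos(-b[2])))
P=H+52*b;print(P);goto(P,np.degrees(np.arctan2(-b[1],-b[0])),24,0)
```

```text
(array([583.32, 353.76, 155.09]), np.float64(2.3578201217006822)) (array([577.73, 344.08, 185.45]), np.float64(1.612493485935257)) [578.93 345.64 182.  ]
neck [541.84 294.84  76.  ] [541.82 294.84  72.  ]
125.84993860220095
[-0.29 -0.4  -0.87] 53.85452174867418 29.99020467180598
[563.59 324.65 136.96]
T [526.41 273.74 278.56] shift [ 0.43  0.93 -1.91] turn [ 0.07  0.06 -0.2 ] rows>= 1.7336008918365196 j [-0.58  0.46  0.25  1.89 -0.66  0.54 -0.46]
```

Emit:
step_arm(targets=[1, 0.14, 0.31, -0.64, 0, 0, -0.2, 1, 0.28, 0.62, -1.27, 0, 0, -0.2, 1, 0.43, 0.93, -1.9, 0, 0, -0.2, 1, 0.43, 0.93, -1.9, 0, 0, -0.2])

```text
time: 1.9
tool_pos: [521.1, 282.7, 276.9]
eef_rot: [-3.141, -0.413, 0.965]
wrist_force: [-0.8, -0.3, -0.6]
width: 85.1
gripper_force: 0.0
```

Emit:
step_arm(targets=[-1, 0, 0, 0, 0, 0, 0, -1, 0, 0, 0, 0, 0, 0, -1, 0, 0, 0, 0, 0, 0, -1, 0, 0, 0, 0, 0, 0, -1, 0, 0, 0, 0, 0, 0], squeeze=60)

```text
time: 2.52
tool_pos: [522.4, 281.8, 280.4]
eef_rot: [3.137, -0.419, 0.964]
wrist_force: [0.5, -0.2, 2.8]
width: 16.8
gripper_force: 58.2
```

Emit:
step_arm(targets=[-1, 0, 0, 0, 0, 0, 0, -1, 0, 0, 0, 0, 0, 0, -1, 0, 0, 0, 0, 0, 0])

```text
time: 2.9
tool_pos: [522.5, 281.9, 280.2]
eef_rot: [3.137, -0.419, 0.964]
wrist_force: [-0.5, -1.3, 5.2]
width: 16.5
gripper_force: 58.2
```

Run:
```python
from h import *
goto([551,311,165],55,38)
goto([551,311,310],55,38)
```

```text
T [496.27 232.83 287.14] shift [-0.52 -0.98  0.14] turn [ 2.32 -1.56 -0.02] rows>= 1.3059468563175884 j [-0.56  0.63  0.11  1.88 -0.79  0.35 -0.38]
T [496.27 232.83 432.14] shift [-0.52 -0.98  3.04] turn [ 2.32 -1.56 -0.02] rows>= 2.589332494251737 j [-0.56  0.63  0.11  1.88 -0.79  0.35 -0.38]
```

Emit:
step_arm(targets=[-1, -0.1, -0.2, 0.1, 0.46, -0.31, 0, -1, -0.2, -0.4, 0.12, 0.93, -0.62, 0, -1, -0.3, -0.6, 0.13, 1.4, -0.94, 0, -1, -0.42, -0.8, 0.14, 1.86, -1.25, 0, -1, -0.52, -0.98, 0.16, 2.32, -1.56, 0])

```text
time: 3.52
tool_pos: [501.6, 233.5, 291.6]
eef_rot: [-3.132, -0.641, 0.96]
wrist_force: [-0.5, -0.0, -0.5]
width: 16.3
gripper_force: 58.4
```

Emit:
step_arm(targets=[-1, 0, 0, 0.2, 0, 0, 0, -1, 0, 0, 0.6, 0, 0, 0])

```text
time: 3.78
tool_pos: [502.3, 233.5, 321.2]
eef_rot: [-3.13, -0.64, 0.957]
wrist_force: [0.2, 0.8, -1.9]
width: 16.2
gripper_force: 58.5
```

Run:
```python
from h import *
from rig import grab_frame,r
c=np.zeros((384,768,3),np.uint8)
for i,(n,(x,y,k)) in enumerate((("scene",(265,90,4)),("top",(110,130,4)))):
    f=grab_frame(n); np.savez(f"pics/{n}1.npz",**f)
    c[:,i*384:i*384+384]=cv2.resize(f["pixels"][y:y+96,x:x+96],(384,384),interpolation=cv2.INTER_CUBIC)
cv2.imwrite("pics/lift.png",c[:,:,::-1]); s=r.state();print(s["tool_pos"],s["wrist_force"])
```

```text
[502.61 235.36 324.24] [ 0.61 -0.46 -0.41]
```

View pics/lift.png

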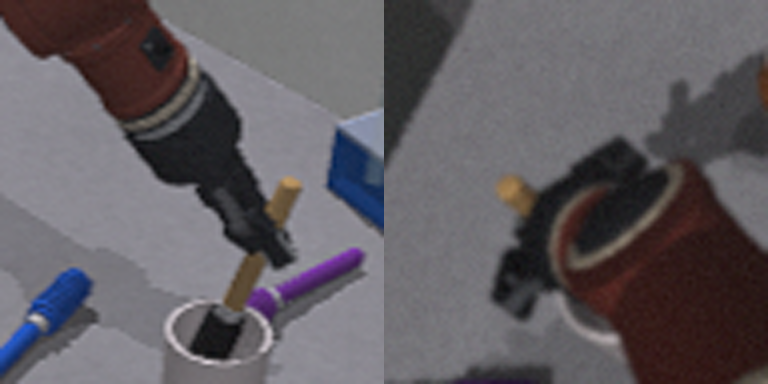

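The brush is held and its head is centred in the crock's mouth. The handle end is at scene (337.5,136.3) and top (142,177.5). Lifting.

Emit:
step_arm(targets=[-1, 0, 0, 0.6, 0, 0, 0, -1, 0, 0, 1.2, 0, 0, 0, -1, 0, 0, 1.8, 0, 0, 0, -1, 0, 0, 2.3, 0, 0, 0, -1, 0, 0, 2.3, 0, 0, 0])

```text
time: 4.5
tool_pos: [502.5, 235.8, 438.4]
eef_rot: [-3.137, -0.646, 0.965]
wrist_force: [-0.7, -0.2, -1.3]
width: 16.5
gripper_force: 58.6
```

Run:
```python
from h import *
f,t=load("scene1"),load("top1")
H,e=tri(f,(337.5,136.3),t,(142,177.5));print(H,e)
# neck in scene: (265+230/4,90+315/4)
R=Ro.from_euler("xyz",[-3.131,-.64,.958]).as_matrix();P=np.array([502.6,235.4,324.2])+155*R[:,2];print("P",P,"s",np.linalg.norm(P-H))
b=P-H;b/=np.linalg.norm(b);print(b,"theta",np.degrees(np.arccos(b@R[:,2])),"y",b@R[:,1],"lean",np.degrees(np.arccos(-b[2])))
print(proj(f,H+130*b),(265+230/4,90+315/4))
from rig import r,grab_frame
print(r.state()["tool_pos"],r.state()["wrist_force"],r.state()["width"])
f=grab_frame("scene");np.savez("pics/scene2.npz",**f)
t=grab_frame("top");np.savez("pics/top2.npz",**t)
c=np.zeros((520,800,3),np.uint8)
c[:,:400]=cv2.resize(f["pixels"][60:190,270:370],(400,520),interpolation=cv2.INTER_CUBIC)
c[:,400:]=cv2.resize(t["pixels"][120:250,110:210],(400,520),interpolation=cv2.INTER_CUBIC)
cv2.imwrite("pics/lift2.png",c[:,:,::-1])
```

```text
[557.35 318.56 242.87] 0.09454621526708615
P [554.49 312.06 199.88] s 43.569250315277635
[-0.07 -0.15 -0.99] theta 45.923742257874316 y 0.03960434892321113 lean 9.37734627073179
[326.23 170.45] (322.5, 168.75)
[502.49 235.76 438.41] [-0.71 -0.16 -1.26] 16.524917789022922
```

View pics/lift2.png

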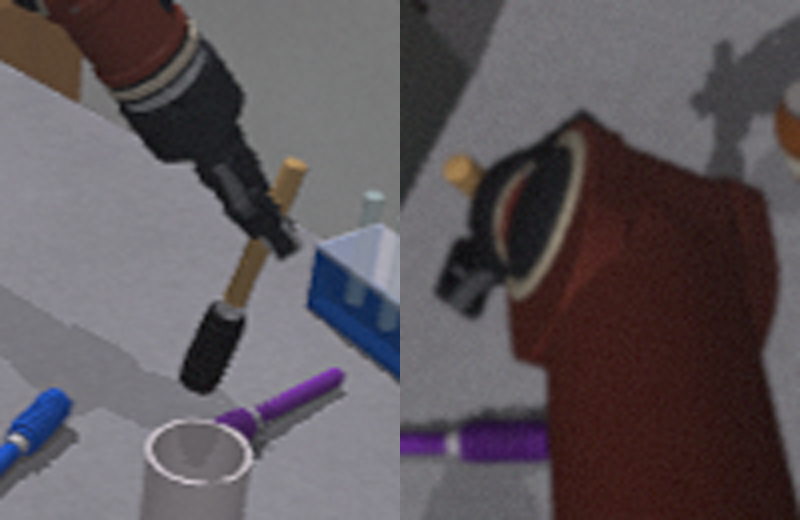

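The brush is out of the crock and held. The handle end is at scene (343.3,101.3) and top (125,162.5), and the bristle tip is at scene (319.8,155.3).

Run:
```python
from h import *
f,t=load("scene2"),load("top2")
R=Ro.from_euler("xyz",[-3.137,-.646,.965]).as_matrix();P=np.array([502.5,235.8,438.4])+155*R[:,2]
H,e=tri(f,(343.25,101.25),t,(125,162.5));print("H tri",H,e,"P",P,"off-plane",(H-P)@R[:,1])
def pl(u,v):
    o,d=ray(f,u,v);n=R[:,1];return o+d*(((P-o)@n)/(d@n))
h,n,tp=pl(343.25,101.25),pl(270+230/4,60+310/4),pl(319.75,155.25)
for a,c in((h,tp),(h,n)): 
    b=(c-a);L=np.linalg.norm(b);b/=L;print("len",L,"b",b,"theta",np.degrees(np.arctan2(b@R[:,0],b@R[:,2])),"s",(P-a)@b,"perp",np.linalg.norm(np.cross(P-a,b)))
```

```text
H tri [556.1  319.47 361.48] 2.600749913266225 P [555.05 312.91 314.63] off-plane -3.0262488360084174
len 195.07153753774222 b [-0.14 -0.2  -0.97] theta -51.19908430219016 s 49.25518862609198 perp 6.09125025094365
len 126.83911748274991 b [-0.14 -0.2  -0.97] theta -51.164095047686345 s 49.258899232216415 perp 6.061170072013368
```

Run:
```python
from h import *
a=np.radians(-75.2);b=np.array([np.cos(a),np.sin(a),0]);C=np.array([562,31.5,80])
P=C-16*b+[0,0,-6];print(P)
goto(P+[0,0,120],104.8,-39)
from rig import r
s=r.state();R0=Ro.from_euler("xyz",s["eef_rot"]);w=(Ro.from_matrix(frame(104.8,-39))*R0.inv()).as_rotvec()
g0=s["tool_pos"]+155*R0.as_matrix()[:,2]
for k in(.25,.5,.75,1):
    R=(Ro.from_rotvec(w*k)*R0).as_matrix(); print(k,((g0+(P+[0,0,120]-g0)*k)-155*R[:,2]-s["tool_pos"])/50,np.degrees(w*k)/5)
```

```text
[557.91  46.97  74.  ]
T [533.   141.28 314.46] shift [ 0.62 -1.88 -2.43] turn [-15.35   2.61   8.42] rows>= 8.27107208732738 j [-0.48  0.36  0.11  1.87 -0.86  0.51 -0.31]
0.25 [ 0.39 -0.57 -0.15] [-3.84  0.65  2.1 ]
0.5 [ 0.64 -0.98 -0.6 ] [-7.68  1.3   4.21]
0.75 [ 0.72 -1.37 -1.37] [-11.51   1.96   6.31]
1 [ 0.62 -1.88 -2.43] [-15.35   2.61   8.42]
```

Emit:
step_arm(targets=[-1, 0.16, -0.23, 0, -1.54, 0.26, 0.84, -1, 0.3, -0.45, -0.1, -3.07, 0.52, 1.68, -1, 0.43, -0.64, -0.25, -4.6, 0.78, 2.53, -1, 0.55, -0.82, -0.4, -6.14, 1.04, 3.37, -1, 0.64, -0.98, -0.6, -7.68, 1.3, 4.21])

```text
time: 5.22
tool_pos: [534.4, 185.7, 405.4]
eef_rot: [2.997, 0.022, 1.398]
wrist_force: [0.7, 0.2, -0.4]
width: 16.8
gripper_force: 58.7
```

Emit:
step_arm(targets=[-1, 0.03, -0.15, -0.3, -1.54, 0.26, 0.84, -1, 0.06, -0.31, -0.6, -3.07, 0.52, 1.68, -1, 0.07, -0.48, -0.95, -4.6, 0.78, 2.53, -1, 0.03, -0.68, -1.4, -6.14, 1.04, 3.37, -1, -0.02, -0.9, -1.83, -7.68, 1.3, 4.21])

```text
time: 5.85
tool_pos: [532.7, 140.9, 313.3]
eef_rot: [-3.135, 0.68, 1.839]
wrist_force: [-0.3, 0.7, -0.6]
width: 16.3
gripper_force: 58.7
```

Emit:
step_arm(targets=[-1, 0, 0, 0, 0, 0, 0, -1, 0, 0, 0, 0, 0, 0, -1, 0, 0, 0, 0, 0, 0])

```text
time: 6.22
tool_pos: [533.9, 141.0, 317.3]
eef_rot: [3.136, 0.677, 1.827]
wrist_force: [-0.6, -0.7, -0.7]
width: 16.5
gripper_force: 58.7
```

Run:
```python
from h import *
from rig import r,grab_frame
goto([557.9,47,194],104.8,-39)
f=grab_frame("scene");np.savez("pics/scene3.npz",**f)
t=grab_frame("top");np.savez("pics/top3.npz",**t)
w=grab_frame("wrist");np.savez("pics/w3.npz",**w)
c=np.zeros((600,800,3),np.uint8)
c[:360,:400]=cv2.resize(f["pixels"][160:250,220:320],(400,360),interpolation=cv2.INTER_CUBIC)
c[:360,400:]=cv2.resize(t["pixels"][150:240,220:320],(400,360),interpolation=cv2.INTER_CUBIC)
c[360:,:320]=cv2.resize(w["pixels"],(320,240))
cv2.imwrite("pics/hov.png",c[:,:,::-1])
```

```text
T [532.98 141.31 314.46] shift [-0.02  0.01 -0.06] turn [-0.06  0.03 -0.02] rows>= 0.0483118311669004 j [-0.83  0.69  0.63  1.84  0.42  0.79 -0.37]
```

View pics/hov.png

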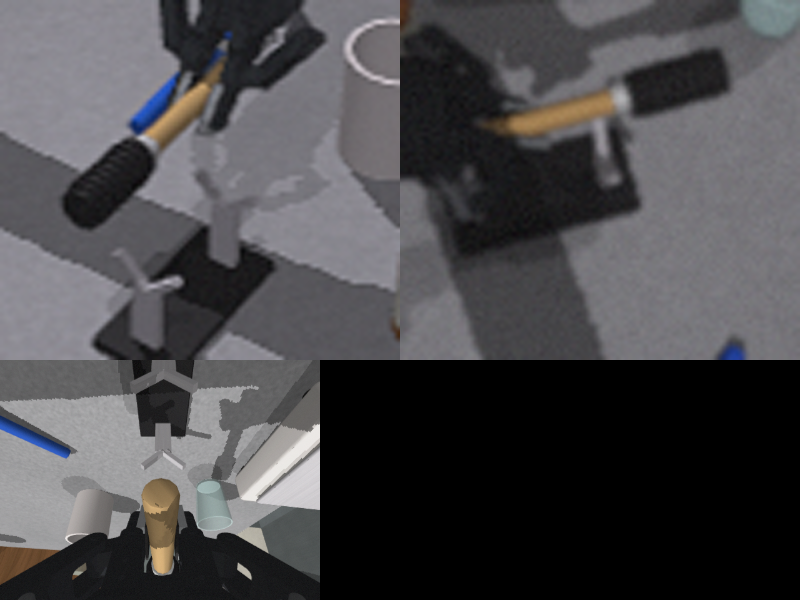

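The hover view shows the brush level above the cradle, head toward -y. In the wrist image both V apexes line up with the handle: full-resolution pixels (263,20) and (261,147), handle column about 259. The neck is at scene (257,196.8) and top (275.5,175); the tip is at scene (240.5,211.8) and top (302,168).

Run:
```python
from h import *
f,t,w=load("scene3"),load("top3"),load("w3")
n,e1=tri(f,(257,196.75),t,(275.5,175));tp,e2=tri(f,(240.5,211.75),t,(302,168));print(n,e1,tp,e2)
d=tp-n;print(np.linalg.norm(d),"az",np.degrees(np.arctan2(d[1],d[0])),"elev",np.degrees(np.arcsin(d[2]/np.linalg.norm(d))))
a=np.radians(-75.2);b=np.array([np.cos(a),np.sin(a),0])
P=np.array([533.9,141,315])+155*frame(104.8,-39)[:,2];print("pred neck",P+[0,0,6]+81*b,"tip",P+[0,0,6]+151*b)
print("V",onz(w,263,20,67),onz(w,261,147,67))
# handle end in wrist img
A=P+[0,0,6]-49*b;print(proj(w,A),(162*1.6,(490-360)*1.6))
```

```text
[576.78 -20.4  202.47] 8.463147472073807 [595.29 -91.64 203.86] 8.288930895913206
73.61959694632375 az -75.43801224352279 elev 1.0823200662797308
pred neck [579.51 -31.62 200.54] tip [597.39 -99.3  200.54]
V [552.38  86.2   67.  ] [578.14 -12.3   67.  ]
[256.42 218.79] (259.2, 208.0)
```

Emit:
step_arm(targets=[-1, 0.04, 0.01, -0.7, 0, 0, 0, -1, 0.04, 0.01, -1.4, 0, 0, 0, -1, 0.04, 0.01, -2, 0, 0, 0, -1, 0.04, 0.01, -2.3, 0, 0, 0, -1, 0.04, 0.01, -2.3, 0, 0, 0])

```text
time: 7.0
tool_pos: [535.4, 141.7, 201.1]
eef_rot: [3.141, 0.679, 1.831]
wrist_force: [0.2, 0.3, -0.4]
width: 16.4
gripper_force: 58.7
```

Emit:
step_arm(targets=[-1, 0, 0, -0.05, 0, 0, 0, -1, 0, 0, -0.1, 0, 0, 0, -1, 0, 0, -0.1, 0, 0, 0])

```text
time: 7.38
tool_pos: [535.5, 141.6, 196.9]
eef_rot: [3.138, 0.678, 1.829]
wrist_force: [-0.7, -0.5, 0.3]
width: 16.6
gripper_force: 58.7
```

Emit:
step_arm(targets=[-1, 0, 0, -0.05, 0, 0, 0, -1, 0, 0, -0.05, 0, 0, 0, -1, 0, 0, -0.05, 0, 0, 0])

```text
time: 7.75
tool_pos: [536.2, 141.6, 194.9]
eef_rot: [3.136, 0.679, 1.828]
wrist_force: [-0.0, 1.3, 5.9]
width: 16.7
gripper_force: 59.5
```

Emit:
step_arm(targets=[-1, 0, 0, -0.05, 0, 0, 0, -1, 0, 0, -0.05, 0, 0, 0, -1, 0, 0, -0.05, 0, 0, 0])

```text
time: 8.12
tool_pos: [536.2, 141.7, 194.4]
eef_rot: [3.135, 0.681, 1.826]
wrist_force: [-3.7, 5.3, 18.3]
width: 16.6
gripper_force: 60.9
```

Emit:
step_arm(targets=[-1, 0, 0, 0.03, 0, 0, 0, 1, 0, 0, 0.03, 0, 0, 0, 1, 0, 0, 0.03, 0, 0, 0, 1, 0, 0, 0.03, 0, 0, 0, 1, 0, 0, 0.03, 0, 0, 0])

```text
time: 8.75
tool_pos: [535.3, 141.5, 192.6]
eef_rot: [3.14, 0.679, 1.83]
wrist_force: [0.6, 1.2, -0.0]
width: 85.0
gripper_force: 0.0
```

Emit:
step_arm(targets=[1, 0, 0, 0, 0, 0, 0, 1, -0.08, 0.3, 0.39, 0, 0, 0, 1, -0.2, 0.73, 0.93, 0, 0, 0, 1, -0.35, 1.34, 1.7, 0, 0, 0, 1, -0.48, 1.8, 2.6, 0, 0, 0])

```text
time: 9.38
tool_pos: [510.7, 233.0, 323.5]
eef_rot: [3.141, 0.678, 1.832]
wrist_force: [1.2, 1.0, -0.6]
width: 85.4
gripper_force: 0.0
```

Run:
```python
from h import *
from rig import r,grab_frame
print(r.state()["tool_pos"],r.state()["width"],r.state()["joints"])
f=grab_frame("scene");np.savez("pics/scene4.npz",**f)
t=grab_frame("top");np.savez("pics/top4.npz",**t)
w=grab_frame("wrist");np.savez("pics/w4.npz",**w)
c=np.zeros((600,800,3),np.uint8)
c[:360,:400]=cv2.resize(f["pixels"][185:275,210:310],(400,360),interpolation=cv2.INTER_CUBIC)
c[:360,400:]=cv2.resize(t["pixels"][150:240,220:320],(400,360),interpolation=cv2.INTER_CUBIC)
c[360:,:320]=cv2.resize(w["pixels"],(320,240))
cv2.imwrite("pics/laid.png",c[:,:,::-1])
```

```text
[510.74 233.02 323.53] 85.35645915346629 [-0.97  0.71  0.6   1.77  0.36  0.94 -0.44]
```

View pics/laid.png

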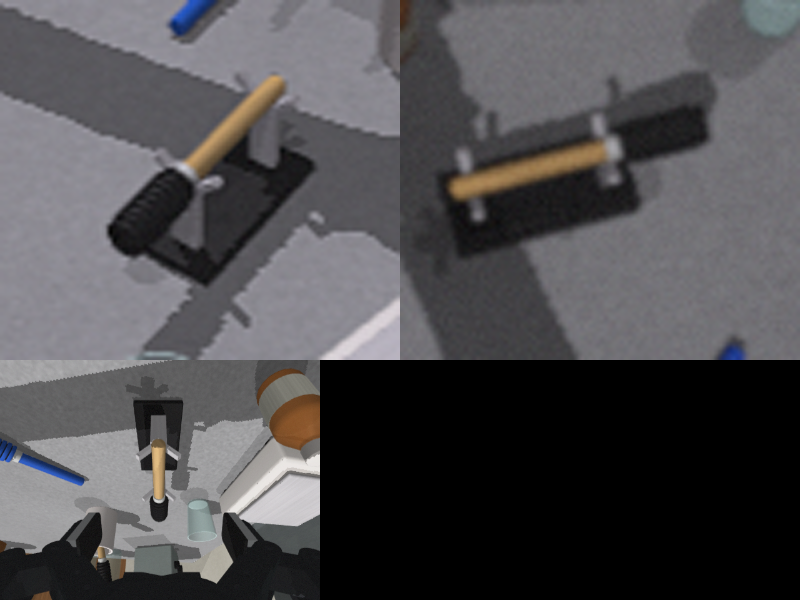

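The brush lies in both Vs with its head overhanging toward -y. In top full-resolution pixels, the handle end is at (233.3,196.8), the neck at (273,187.5) and the tip at (296.3,181). The scene view agrees.

Run:
```python
from h import *
t,f,w=load("top4"),load("scene4"),load("w4")
pt=[(233.25,196.75),(273,187.5),(296.25,181)]
ps=[(210+275/4,185+85/4),(210+185/4,185+175/4),(210+130/4,185+230/4)]
pw=[(158*1.6,83*1.6),(158.5*1.6,135*1.6),(159*1.6,155*1.6)]
for n,a,c,d in zip("HNT",pt,ps,pw): print(n,onz(t,*a,80),onz(f,*c,80),onz(w,*d,80))
b=np.array([np.cos(np.radians(-75.2)),np.sin(np.radians(-75.2)),0])
P=np.array([564.,34,80])+95*b;print(P)
goto(P,104.8,35,130)
```

```text
H [546.34  97.    80.  ] [550.66  94.49  80.  ] [547.77  99.83  80.  ]
N [574.12 -22.18  80.  ] [579.94 -18.97  80.  ] [578.67 -16.6   80.  ]
T [593.96 -92.67  80.  ] [596.36 -82.64  80.  ] [598.9  -90.46  80.  ]
[588.27 -57.85  80.  ]
T [ 630.02 -215.89  313.46] shift [ 2.37 -8.98 -0.23] turn [14.23  3.87  0.  ] rows>= 7.431096070321661 j [-0.97  0.7   0.6   1.77  0.36  0.94 -0.44]
```

Emit:
step_arm(targets=[1, 0.23, -0.85, 0.5, 1.42, 0.39, 0, 1, 0.45, -1.7, 0.9, 2.84, 0.77, 0, 1, 0.68, -2.55, 1.2, 4.26, 1.16, 0, 1, 0.9, -3.4, 1.4, 5.7, 1.55, 0, 1, 1.13, -4.28, 1.5, 7.1, 1.93, 0])

```text
time: 10.15
tool_pos: [567.6, 15.3, 397.4]
eef_rot: [-3.139, 0.032, 1.83]
wrist_force: [0.2, 0.4, -0.3]
width: 85.8
gripper_force: 0.0
```

Emit:
step_arm(targets=[1, 0.23, -0.85, -0.3, 1.42, 0.39, 0, 1, 0.45, -1.7, -0.6, 2.84, 0.77, 0, 1, 0.68, -2.55, -1, 4.26, 1.16, 0, 1, 0.9, -3.4, -1.5, 5.7, 1.55, 0, 1, 1.13, -4.28, -2.1, 7.1, 1.93, 0])

```text
time: 10.78
tool_pos: [623.9, -198.8, 291.0]
eef_rot: [-3.135, -0.61, 1.827]
wrist_force: [1.3, 0.5, -0.6]
width: 85.6
gripper_force: 0.0
```

Emit:
step_arm(targets=[1, 0, 0, 0, 0, 0, 0, 1, 0, 0, 0, 0, 0, 0, 1, 0, 0, 0, 0, 0, 0])

```text
time: 11.15
tool_pos: [624.6, -194.6, 293.9]
eef_rot: [-3.138, -0.606, 1.833]
wrist_force: [0.0, -0.1, -0.2]
width: 85.4
gripper_force: 0.0
```

Run:
```python
from h import *
from rig import r,grab_frame
goto([587.5,-54,80],104.8,35,0)
w=grab_frame("wrist");np.savez("pics/w5.npz",**w); cv2.imwrite("pics/w5.png",w["pixels"][:,:,::-1])
p=w["pixels"].astype(int); m=((p[...,0]-p[...,2]>50)&(p[...,0]>90)).astype(np.uint8)
n,l,st,ce=cv2.connectedComponentsWithStats(m)
for i in range(1,n):
    if st[i,4]>150: print(st[i],ce[i])
b=np.array([np.cos(np.radians(-75.2)),np.sin(np.radians(-75.2)),0])
for s in(0,65,130,160,200):print(s,proj(w,np.array([587.5,-54,80])+(s-160)*b))
```

```text
T [ 610.21 -139.95  206.97] shift [-0.29  1.09 -1.74] turn [ 0.07 -0.02 -0.07] rows>= 1.659011799030032 j [ 0.35  0.82  0.01  1.41 -0.5   1.34  0.85]
[ 401    0   72   40 2285] [438.6   17.63]
[ 251   25   21  123 2326] [261.38  87.5 ]
0 [261.16  29.25]
65 [260.81  90.68]
130 [260.4  162.57]
160 [260.18 200.04]
200 [259.87 255.04]
```

The numeric check agrees: the handle blob is centred at column 261.4 (predicted about 260.8) and spans rows 25–148. Moving in.

Emit:
step_arm(targets=[1, -0.09, 0.35, -0.5, 0, 0, 0, 1, -0.17, 0.7, -1.05, 0, 0, 0, 1, -0.25, 0.95, -1.5, 0, 0, 0, 1, -0.29, 1.09, -1.76, 0, 0, 0, 1, -0.29, 1.09, -1.76, 0, 0, 0])

```text
time: 11.82
tool_pos: [609.9, -140.7, 205.0]
eef_rot: [-3.136, -0.606, 1.832]
wrist_force: [0.3, -0.4, 0.9]
width: 85.6
gripper_force: 0.0
```

Emit:
step_arm(targets=[-1, 0, 0, 0, 0, 0, 0, -1, 0, 0, 0, 0, 0, 0, -1, 0, 0, 0, 0, 0, 0, -1, 0, 0, 0, 0, 0, 0, -1, 0, 0, 0, 0, 0, 0], squeeze=70)

```text
time: 12.45
tool_pos: [610.6, -142.3, 205.7]
eef_rot: [-3.139, -0.604, 1.83]
wrist_force: [3.3, -1.5, 2.6]
width: 32.5
gripper_force: 68.9
```

Emit:
step_arm(targets=[-1, 0, 0, 0, 0, 0, 0, -1, 0, 0, 0, 0, 0, 0, -1, 0, 0, 0.2, 0, 0, 0, -1, 0, 0, 0.5, 0, 0, 0, -1, 0, 0, 1, 0, 0, 0])

```text
time: 13.08
tool_pos: [608.9, -141.6, 254.9]
eef_rot: [-3.132, -0.607, 1.829]
wrist_force: [0.3, -0.2, 0.3]
width: 32.2
gripper_force: 69.1
```

Emit:
step_arm(targets=[-1, 0, 0, 0.7, 0, 0, 0, -1, 0, 0, 1.4, 0, 0, 0, -1, 0, 0, 2.1, 0, 0, 0, -1, 0, 0, 2.8, 0, 0, 0, -1, 0, 0, 2.8, 0, 0, 0])

```text
time: 13.7
tool_pos: [609.8, -141.7, 398.5]
eef_rot: [3.141, -0.602, 1.834]
wrist_force: [0.5, 0.1, -0.5]
width: 32.5
gripper_force: 69.1
```

Run:
```python
from h import *
from rig import r
m=np.array([np.cos(np.radians(-75.2)),np.sin(np.radians(-75.2)),0]);C=np.array([533,285,0.])
b=m*np.sin(np.radians(15))+[0,0,np.cos(np.radians(15))]
P=C-14.5*m+[0,0,8]+160*b;print(P)
Ph=P+[0,0,140]
goto(Ph,104.8,-40)
s=r.state();R0=Ro.from_euler("xyz",s["eef_rot"]);w=(Ro.from_matrix(frame(104.8,-40))*R0.inv()).as_rotvec()
g0=s["tool_pos"]+155*R0.as_matrix()[:,2]
for k in(.25,.5,.75,1):
    R=(Ro.from_rotvec(w*k)*R0).as_matrix(); print(k,((g0+(Ph-g0)*k)-155*R[:,2]-s["tool_pos"])/50,np.degrees(w*k)/5)
```

```text
[539.87 258.98 162.55]
T [514.42 355.31 421.29] shift [-1.91  9.94  0.46] turn [-14.4   -3.84  -0.05] rows>= 8.10486691222441 j [ 0.29  0.66  0.01  1.41 -0.51  1.43  0.73]
0.25 [-0.47  2.46  0.59] [-3.6  -0.96 -0.01]
0.5 [-0.96  5.    0.86] [-7.2  -1.92 -0.03]
0.75 [-1.45  7.53  0.81] [-10.8   -2.88  -0.04]
1 [-1.91  9.94  0.46] [-14.4   -3.84  -0.05]
```

Emit:
step_arm(targets=[-1, -0.19, 1, 0.3, -1.44, -0.38, 0, -1, -0.38, 2, 0.5, -2.88, -0.77, 0, -1, -0.57, 3, 0.65, -4.32, -1.15, 0, -1, -0.77, 4, 0.76, -5.76, -1.54, 0, -1, -0.96, 5, 0.86, -7.2, -1.92, 0])

```text
time: 14.32
tool_pos: [560.5, 109.4, 437.0]
eef_rot: [-3.134, 0.049, 1.831]
wrist_force: [-0.0, 0.2, -1.6]
width: 32.6
gripper_force: 69.1
```

Emit:
step_arm(targets=[-1, -0.19, 1, 0.05, -1.44, -0.38, 0, -1, -0.38, 2, 0, -2.88, -0.77, 0, -1, -0.57, 3, -0.1, -4.32, -1.15, 0, -1, -0.77, 4, -0.25, -5.76, -1.54, 0, -1, -0.95, 4.94, -0.4, -7.2, -1.92, 0])

```text
time: 14.95
tool_pos: [512.9, 356.8, 416.5]
eef_rot: [-3.134, 0.701, 1.834]
wrist_force: [2.1, 0.6, -1.0]
width: 32.6
gripper_force: 69.1
```

Emit:
step_arm(targets=[-1, 0, 0, 0, 0, 0, 0, -1, 0, 0, 0, 0, 0, 0, -1, 0, 0, 0, 0, 0, 0])

```text
time: 15.32
tool_pos: [515.1, 352.7, 418.4]
eef_rot: [-3.138, 0.696, 1.826]
wrist_force: [0.4, 0.2, -0.4]
width: 32.5
gripper_force: 69.2
```

Run:
```python
from h import *
from rig import r,grab_frame
goto([539.9,259,302.5],104.8,-40)
f=grab_frame("scene");np.savez("pics/scene6.npz",**f)
t=grab_frame("top");np.savez("pics/top6.npz",**t)
w=grab_frame("wrist")
c=np.zeros((600,800,3),np.uint8)
c[:600,:440]=cv2.resize(f["pixels"][60:210,265:375],(440,600),interpolation=cv2.INTER_CUBIC)
c[:320,440:]=cv2.resize(t["pixels"][130:220,110:211],(360,320),interpolation=cv2.INTER_CUBIC)
c[330:600,440:]=cv2.resize(w["pixels"],(360,270))
cv2.imwrite("pics/pre.png",c[:,:,::-1])
m=np.array([.255,-.967,0]);b=m*.259+[0,0,.966];P=np.array([539.9,259,302.5])
for s in(0,130,200):print(s,proj(f,P+(s-160)*b),proj(t,P+(s-160)*b))
```

```text
T [514.45 355.33 421.24] shift [-0.01  0.05  0.06] turn [-0.01 -0.04  0.06] rows>= 0.06265635253448427 j [-0.97  0.67  0.4   1.43  0.41  1.38 -0.51]
0 [322.93 159.35] [159.12 197.2 ]
130 [321.96 131.11] [158.64 181.2 ]
200 [321.38 113.95] [158.32 170.6 ]
```

View pics/pre.png

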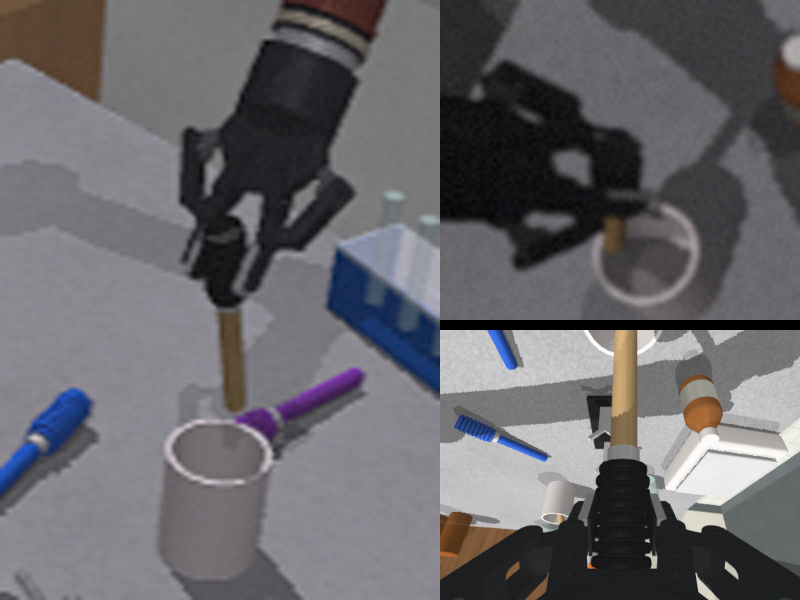

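The brush is bristles-up above the crock. The handle end is at scene (323.8,162) and top (158.5,199.7), within 3 px of prediction and over the mouth. Lowering.

Emit:
step_arm(targets=[-1, 0, 0, -0.6, 0, 0, 0, -1, 0, 0, -1.2, 0, 0, 0, -1, 0, 0, -1.8, 0, 0, 0, -1, 0, 0, -2.2, 0, 0, 0, -1, 0, 0, -2.2, 0, 0, 0])

```text
time: 16.1
tool_pos: [514.2, 354.7, 306.8]
eef_rot: [-3.135, 0.696, 1.832]
wrist_force: [-0.5, 0.2, -0.8]
width: 32.5
gripper_force: 69.2
```

Emit:
step_arm(targets=[-1, 0, 0, -0.1, 0, 0, 0, -1, 0, 0, -0.2, 0, 0, 0, -1, 0, 0, -0.25, 0, 0, 0])

```text
time: 16.48
tool_pos: [514.4, 355.1, 295.7]
eef_rot: [-3.139, 0.695, 1.83]
wrist_force: [-0.8, 0.3, -1.3]
width: 32.2
gripper_force: 69.2
```

Emit:
step_arm(targets=[-1, 0, 0, -0.06, 0, 0, 0, -1, 0, 0, -0.12, 0, 0, 0, -1, 0, 0, -0.12, 0, 0, 0])

```text
time: 16.85
tool_pos: [514.3, 355.1, 289.2]
eef_rot: [-3.137, 0.695, 1.831]
wrist_force: [-0.4, 0.8, -0.7]
width: 32.4
gripper_force: 69.2
```

Predicted contact is at TCP z ≈ 280.

Emit:
step_arm(targets=[-1, 0, 0, -0.05, 0, 0, 0, -1, 0, 0, -0.1, 0, 0, 0, -1, 0, 0, -0.1, 0, 0, 0])

```text
time: 17.23
tool_pos: [514.4, 355.0, 284.4]
eef_rot: [-3.138, 0.695, 1.83]
wrist_force: [1.0, 0.2, -0.4]
width: 32.3
gripper_force: 69.2
```

Emit:
step_arm(targets=[-1, 0, 0, -0.04, 0, 0, 0, -1, 0, 0, -0.06, 0, 0, 0, -1, 0, 0, -0.06, 0, 0, 0])

```text
time: 17.6
tool_pos: [514.9, 354.2, 283.2]
eef_rot: [-3.139, 0.698, 1.828]
wrist_force: [-1.6, -0.7, 7.1]
width: 32.2
gripper_force: 69.3
```

Emit:
step_arm(targets=[0, 0, 0, 0, 0, 0, 0, 0.6, 0, 0, 0, 0, 0, 0, 1, 0, 0, 0, 0, 0, 0, 1, 0, 0, 0, 0, 0, 0, 1, 0, 0, 0, 0, 0, 0])

```text
time: 18.23
tool_pos: [514.4, 355.1, 281.4]
eef_rot: [-3.138, 0.695, 1.83]
wrist_force: [0.5, -0.5, -0.0]
width: 85.6
gripper_force: 0.0
```

Emit:
step_arm(targets=[1, -0.06, 0.25, 0.31, 0, 0, 0, 1, -0.16, 0.62, 0.77, 0, 0, 0, 1, -0.33, 1.24, 1.53, 0, 0, 0, 1, -0.49, 1.86, 2.3, 0, 0, 0, 1, -0.49, 1.86, 2.5, 0, 0, 0])

```text
time: 18.85
tool_pos: [488.7, 451.1, 408.8]
eef_rot: [3.14, 0.69, 1.832]
wrist_force: [0.7, -0.2, 0.2]
width: 85.1
gripper_force: 0.0
```

Emit:
step_arm(targets=[1, 0, 0, 0, 0, 0, 0, 1, 0, 0, 0, 0, 0, 0, 1, 0, 0, 0, 0, 0, 0, 1, 0, 0, 0, 0, 0, 0, 1, 0, 0, 0, 0, 0, 0])

```text
time: 19.48
tool_pos: [490.0, 447.9, 406.2]
eef_rot: [-3.137, 0.695, 1.83]
wrist_force: [0.5, -0.4, -0.5]
width: 85.8
gripper_force: 0.0
```

Run:
```python
from h import *
from rig import grab_frame,r
g=[]
for k in range(2):
    f=grab_frame("scene");g.append(f["pixels"].astype(int))
d=np.abs(g[1]-g[0]).max(2)[90:215,280:370];print("changed px",(d>40).sum())
def bl(m,x0,y0,x1,y1):
    k=np.zeros(m.shape,np.uint8);k[y0:y1,x0:x1]=1;m=m.astype(np.uint8)&k
    n,l,st,ce=cv2.connectedComponentsWithStats(m)
    for i in range(1,n):
        if st[i,4]>12:print(st[i],ce[i])
p=g[1];t=grab_frame("top");q=t["pixels"].astype(int)
print("scene black");bl(p.sum(2)<110,285,110,345,210)
print("scene wood");bl((p[...,0]-p[...,2]>45)&(p[...,0]>80),285,120,345,210)
print("top black");bl(q.sum(2)<90,150,170,215,230)
print("top wood");bl((q[...,0]-q[...,2]>35)&(q[...,0]>70),150,170,205,230)
# expected tip if leaning ~30deg toward m from near-side floor
m=np.array([.255,-.967,0])
for lean in(20,30):
    b=m*np.sin(np.radians(lean))+[0,0,np.cos(np.radians(lean))]
    H=np.array([533,285,10])-20*m
    print(lean,[(proj(x,H+s*b)) for x in(f,t) for s in(130,165,200)])
```

```text
changed px 0
scene black
[306 160  12  18 153] [311.65 168.41]
scene wood
top black
[175 184  16  16 174] [182.34 191.52]
top wood
[169 201   6   6  26] [171.65 203.58]
20 [array([316.34, 169.39]), array([315.46, 163.05]), array([314.54, 156.43]), array([174.12, 195.08]), array([175.61, 190.99]), array([177.21, 186.63])]
30 [array([312.79, 175.07]), array([310.84, 170.38]), array([308.81, 165.48]), array([181.9, 194.1]), array([185.75, 189.76]), array([189.83, 185.17])]
```

The blobs agree with the brush leaning about 28° on the rim, handle end on the floor and head up. Nothing changed between two frames, so it is at rest. Handing in.

```bash
python3 -c "
from rig import r
print(r.finish_job())"
```

```text
the job is handed in; nothing more can be done
None
```

I turned the brush end for end and released it handle-down in its own crock, where my last images showed it at rest leaning about 28° on the rim with bristles up; I handed the job in at about 20 s, and `r.finish_job()` gave no verdict.

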